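# Weigh down a filled tile mould

## Task

Get the filled tile mould ready to set: first pull the air valve's sprung knob out to its stop for a moment to purge the mould, and let it spring home. Then stand every wooden setting bar upright on the press board on top of the mould, each with its hidden heavy end down and its whole foot on the board. When they all stand, push the limit switch's roller lever aside until it clicks to start the setting timer, and let it go; leave the jars, bowl and hand tools where they are.

Things in the scene. Friction and masses are not known exactly. Their poses are not given: they have to be found in the camera images.
- bar_a: setting weight: square beech bar 150 x 46 x 46 mm, 0.5 to 0.7 kg, both black-capped ends look alike; may be absent (None). Origin at its middle, x along its length. Steel hidden in ONE end (which one varies per bar and start) puts the centre of mass 9 to 34 mm off the middle: lift it off-centre and feel or see which end drags down. Starts lying on the bench, roughly along world y.
- bar_b: setting weight: square beech bar 150 x 46 x 46 mm, 0.5 to 0.7 kg, both black-capped ends look alike; may be absent (None). Origin at its middle, x along its length. Steel hidden in ONE end (which one varies per bar and start) puts the centre of mass 9 to 34 mm off the middle: lift it off-centre and feel or see which end drags down. Starts lying on the bench, roughly along world y.
- bar_c: setting weight: square beech bar 150 x 46 x 46 mm, 0.5 to 0.7 kg, both black-capped ends look alike; may be absent (None). Origin at its middle, x along its length. Steel hidden in ONE end (which one varies per bar and start) puts the centre of mass 9 to 34 mm off the middle: lift it off-centre and feel or see which end drags down. Starts lying on the bench, roughly along world y.
- board_top (a point): centre of the upper face of the press board: plywood 110 mm (x) by 340 mm (y), its top 30 mm above the bench, 8 mm proud of the plaster tile mould below it (140 x 380 mm, 22 mm high). Fixed. x points away from the robot, z up. Room for three bars in a row along y, 110 mm apart.
- purge_knob (a joint): travel of the air valve's sprung pull knob in m: 0 home, 0.030 at its stop (fully out counts from 0.027). The spring pulls back with 3 N at home to 9 N at the stop; let go, it springs home.
- knob_mid (a point): middle of the black pull knob (moves with it): a disc 38 mm in diameter, 18 mm thick, on a thin stem, axis level, 55 mm above the bench. It pulls out along this frame's -x, towards the robot. Behind it (+x) is the fixed aluminium valve block, 60 x 70 mm, 75 mm high with a 20 mm cap on top; its face is 35 mm from the knob's middle when home.
- switch_arm (a joint): angle of the limit switch's roller lever in rad: 0 upright (free), up to 0.9; it clicks at 0.6. Swings only towards the switch's +y; a spring brings it back (about 3 N at the roller when it clicks).
- switch_pivot (a point): pivot of the lever on the front face of the limit switch, 55 mm above the bench; fixed. x points away from the robot into the housing, y the way the lever is pushed, z up. The grey housing (45 mm in x, 50 in y, 75 high) begins 10.5 mm behind (+x) the pivot; the lever is a flat steel bar 12 mm wide (y) and 6 mm thick (x).
- switch_roller (a point): centre of the white roller (24 mm in diameter, 14 mm long along x) at the free end of the lever, 65 mm from the pivot, 120 mm above the bench when free. Its frame turns with the lever.
- slip_jar: bystander: jar with a lid, 72 mm in diameter, 110 mm high; origin under its centre; to be left alone
- water_bowl: bystander: white bowl, 110 mm across, 50 mm high; origin under its centre; to be left alone
- glaze_bottle: bystander: bottle, 60 mm in diameter, 150 mm high; origin under its centre; to be left alone
- scraper: bystander: spatula 190 mm long lying on the bench along its x; to be left alone
- wood_rib: bystander: flat dark wood slip 100 x 50 x 12 mm on the bench; origin under its centre; to be left alone
- brush: bystander: brush 180 mm long lying on the bench along its x; to be left alone
Things that resemble listed ones, but are neither listed nor needed, are in the scene too. What is shaped like the part that bears purge_knob but purple is not meant.

How it is judged (in metres and radians):
On the way, in this order (a step that is already met when the one before it is completed fails the run):
1. the purge knob is pulled out to its stop (value of joint purge_knob above 0.027 m), for 0.2 s.
2. the purge knob has sprung home (value of joint purge_knob below 0.004 m), for 0.1 s.
3. every bar present stands on the press board, heavy end down, let go ((angle between bar_a's own x axis and vertical below 0.1 rad or angle between bar_a's own x axis and vertical above 3.0416 rad) and height (world z) of each of steelgeom_a, steelgeom_b, steelgeom_c below 0.09 m and z of bar_a in the frame of board_top between 0.065 and 0.085 m and x of bar_a in the frame of board_top between -0.035 and 0.035 m and y of bar_a in the frame of board_top between -0.15 and 0.15 m and linear speed of each of bar_a, bar_b, bar_c below 0.03 m/s and contact force between each of bar_a, bar_b, bar_c and the fingers below 0.2 N and (angle between bar_b's own x axis and vertical below 0.1 rad or angle between bar_b's own x axis and vertical above 3.0416 rad) and z of bar_b in the frame of board_top between 0.065 and 0.085 m and x of bar_b in the frame of board_top between -0.035 and 0.035 m and y of bar_b in the frame of board_top between -0.15 and 0.15 m and (angle between bar_c's own x axis and vertical below 0.1 rad or angle between bar_c's own x axis and vertical above 3.0416 rad) and z of bar_c in the frame of board_top between 0.065 and 0.085 m and x of bar_c in the frame of board_top between -0.035 and 0.035 m and y of bar_c in the frame of board_top between -0.15 and 0.15 m), for 0.2 s.
4. the limit switch lever is pushed until it clicks (value of joint switch_arm above 0.6 rad), for 0.1 s.
At the end, for the whole second after the job is handed in: Every bar present stands upright (within 0.1 rad) on the press board, hidden steel at the bottom, its middle within 35 mm (x) and 150 mm (y) of the board's centre, at rest and let go; the purge knob is home (under 4 mm) and the switch lever free (under 0.08 rad) (all of step 3 and value of joint purge_knob below 0.004 m and value of joint switch_arm below 0.08 rad); the robot touches nothing.
It fails at once if a bystander (jar, bowl, bottle, scraper, rib or brush) is moved more than 50 mm (distance of any of slip_jar, water_bowl, glaze_bottle, scraper, wood_rib, brush from where it was at the start of the episode above 0.05 m).
Of bar_a, bar_b, bar_c only 2 to 3 are there at a start; the rules pass over those that are not, and their reading is None.
At some moment in a run one of bar_a, bar_b, bar_c may be knocked a few centimetres aside while the robot is not near it.
It also fails if it takes over 210 s, if anything falls off the work surface, if the arm or the gripper's body presses on something with over 40 N, if the wrist force passes 120 N, or if a joint passes its speed limit or range.

## Robot

A 6-joint arm with a two-finger parallel gripper is mounted at the origin on the work surface. World frame = base frame: x ahead of the robot, y to its left, z up, the work surface at z = 0. Lengths are in mm, angles in rad, forces in N, time in s.
With the tool pointing down it reaches from about 300 to 775 mm from the base axis. Payload 14.6 kg.
Tool frame: the origin (TCP) lies between the finger pads; the fingertips stand 17 mm ahead of it and the grasp point (between the pads) lies 2 mm behind it (manip.tip_reach is the distance from the TCP to the fingertips, in mm); z points along the fingers, y is the line along which they close (so a half turn about z gives the same grasp; the last joint's range is limited). The gripper opens to 94 mm and grips with 3 to 60 N. Pads are 16 mm wide; open, the fingers measure 119 mm over their backs; the gripper's body (75 mm by 177 mm) begins 78 mm behind the grasp point.
Start: joints at [-1.314, 0.3, 1.521, -0, 1.321, -0.067], TCP at [174.987, -521.41, 222.446] pointing down, gripper open.
Joint ranges: [-3.03, 3.03], [-0.79, 2.21], [0.23, 2.52], [-1.04, 4.18], [0, 3.07], [-2.55, 2.55]. Speed limits (rad/s): [2.22, 2.22, 2.57, 3.14, 3.14, 3.14].

## Interface

Orientations are given as [roll, pitch, yaw] about the fixed x, y, z axes, in that order (R = Rz(yaw) Ry(pitch) Rx(roll)).
In Python, from cell import manip, viewer gives the robot as it stands.
- The arm moves only by the tool apply_moves, never from a script. Its argument "moves" is a list of rows, each a list of 3 entries, a list of its own where there are three numbers: the shift along the tool's x, y, z each as a share of 0.25 m, from -1 to 1, then the turn, a rotation vector about the tool's x, y, z each as a share of pi rad, from -1 to 1, then the closure, from 0 (fully open) to 1 (shut). In form: [[[dx, dy, dz], [wx, wy, wz], grip], ...]. A call has 1 to 12 rows; each row is the pose to reach, as a shift and turn from the pose commanded when the call began, along the tool's axes at that moment, turning the shorter way round; what a row does not reach only later rows make up. A row lasts 1/12 s, in which the tool goes at most 41.7 mm and 7.16 degrees, less where a joint would pass 70% of its speed; a pose out of reach is approached as far as the arm can. A call with a number of a shift or a turn outside -1 to 1 is refused whole. A call with a gripper value outside its range is refused whole. The fingers move at their own pace and stop on an object; "squeeze" is the grip in N (left out, the last holds). Time passes only in rows, so rows that repeat a pose let the fingers close. It gives the time, the measured TCP pose, the force, the opening and the grip force at its end, in the units of the state.
- manip.read_state(): the state, without advancing time (a new reading comes with each control period).
- viewer.camera(name): name is "side" or "top" or "wrist"; returns the picture (400x640x3 uint8, blue, green, red); there is no depth.
- viewer.camera_info(name): a dict with "camera_matrix" (3x3 intrinsics, pixels), "R" (3x3) and "t" (3): a world point X has camera coordinates R X + t. Camera axes: x right, y down, z forward; pixel columns grow to the right and rows downward; lengths in mm; the calibration is good to about 2 mm. A picture is of the moment at which its call begins: read the wrist's pose just before it. camera_info takes no time and is no camera call; for the wrist camera it gives the pose at the moment of the call.
- manip.sign_off(): hands the job in; it is judged then, once.
The state is a dict: "clock": time; "joints": joint angles; "qd": joint speeds; "effort": joint torques, N m; "eef_pos": TCP position; "eef_rot": TCP orientation; "wrist_force": force on the tool from outside, world axes, zero at the start; "moment": the same for the moment, N m; "finger_gap": finger opening in mm; "finger_force": force on a finger pad.
Only numpy, scipy, OpenCV 4.12 (cv2) and the standard library are available. Lean on these libraries where they do the work, as an engineer would, in place of code of your own. Each camera call takes 0.05 s, during which the arm holds its last target. There are 200 camera calls.

## Working session

There is one attempt and no reset: what is moved stays moved. The work goes in short steps, Python scripts to look and compute and a tool call to move; the robot and the scene stay as the last step left them, time stands still between calls to the robot, and variables do not carry over. Pictures are saved under pics/ and viewed, at most 14 in all, crops included, and the job is handed in when it is done.

Besides the shell and the picture viewer there is one more tool, called as name(argument=value, ...), one argument or row to a line, values as JSON. apply_moves: Moves the arm, as the interface text tells. Shift numbers are shares of 0.25 m and turn numbers shares of pi rad, none past 1 either way. Its arguments: {"type":"object","properties":{"moves":{"type":"array"},"squeeze":{"type":"number"}},"required":["moves"]}

```bash
ls; mkdir -p pics
python3 - <<'E'
from cell import manip, viewer
import cv2
for n in ("top","side"):
    cv2.imwrite(f"pics/{n}0.png",viewer.camera(n)); i=viewer.camera_info(n); print(n,i)
print(manip.read_state())
E
```

```text
pics
top {'camera_matrix': array([[463.24449215,   0.        , 317.00779122],
       [  0.        , 463.24449215, 196.2661594 ],
       [  0.        ,   0.        ,   1.        ]]), 'R': array([[ 0.00350782, -0.999914  , -0.01263693],
       [-0.99173179, -0.00185748, -0.1283145 ],
       [ 0.12828   ,  0.01298255, -0.99165301]]), 't': array([   2.06801577,  587.83416831, 1295.45274188])}
side {'camera_matrix': array([[478.04044808,   0.        , 320.35990561],
       [  0.        , 478.04044808, 199.45247855],
       [  0.        ,   0.        ,   1.        ]]), 'R': array([[-0.87415122, -0.4855516 , -0.00996415],
       [-0.29661457,  0.55002394, -0.78070063],
       [ 0.38455096, -0.6794949 , -0.62482577]]), 't': array([ 509.48148852,  245.34391106, 1153.38413602])}
{'clock': 0.1, 'joints': array([-1.31358782e+00,  3.00434911e-01,  1.52148832e+00, -2.10106919e-05,
        1.32072436e+00, -6.65873074e-02]), 'qd': array([-0.00019427, -0.00189405, -0.00058823,  0.00090457, -0.00012297,
       -0.00162166]), 'effort': array([-1.76589194e-03, -5.32649624e+01, -3.53288019e+01,  7.08762067e-02,
        2.34931108e-02, -6.76391073e-05]), 'eef_pos': array([ 174.93680114, -521.21329725,  221.94541825]), 'eef_rot': array([-3.14053871e+00, -4.98865634e-05,  3.23800994e-01]), 'wrist_force': array([-0.67900835, -0.83497105, -0.54449203]), 'moment': array([ 0.02026466, -0.01000895,  0.01129095]), 'finger_force': 0.0, 'finger_gap': 93.76637111819198}
```

View pics/top0.png

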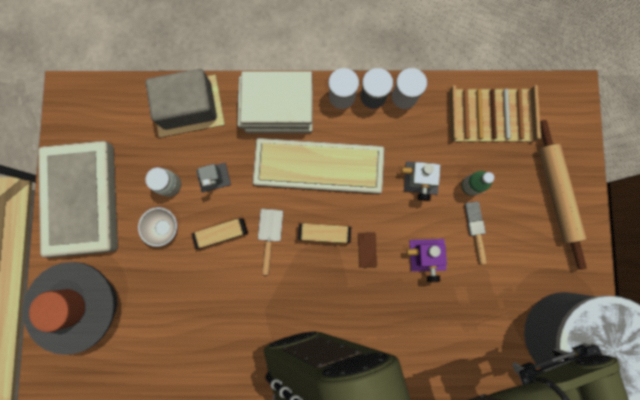

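View pics/side0.png

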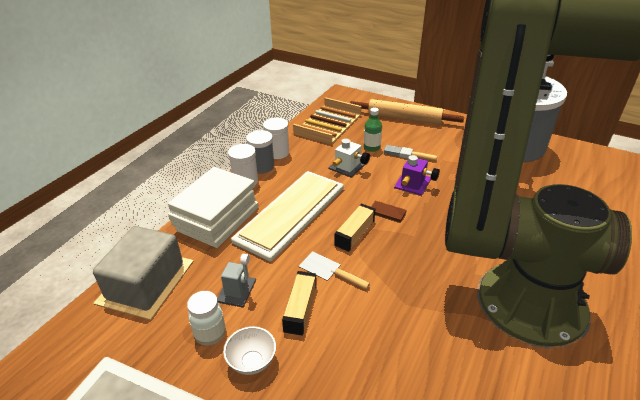

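Top view: bars at (220,233) and (325,233), the board at (319,165), the aluminium valve at (424,175) with its black knob at about (424,196), and the switch at (210,177). The purple decoy is at (430,255). I see only two bars.

```bash
cat > h.py <<'E'
import numpy as np, cv2
from cell import manip, viewer
from scipy.spatial.transform import Rotation as Ro
def ray(n,uv,info=None):
    i=info or viewer.camera_info(n); K,R,t=i["camera_matrix"],i["R"],np.array(i["t"])
    return -R.T@t, R.T@np.linalg.inv(K)@np.array([uv[0],uv[1],1.])
def onz(n,uv,z,info=None):
    o,d=ray(n,uv,info); return (o+d*(z-o[2])/d[2])[:2].round(1)
def proj(n,X,info=None):
    i=info or viewer.camera_info(n); c=i["R"]@np.array(X,float)+np.array(i["t"]); p=i["camera_matrix"]@c; return (p[:2]/p[2]).round(1)
def two(u1,u2):
    (a,d),(b,e)=ray("top",u1),ray("side",u2)
    s=np.linalg.lstsq(np.c_[d,-e],b-a,rcond=None)[0]; p,q=a+d*s[0],b+e*s[1]
    return ((p+q)/2).round(1), round(float(np.linalg.norm(p-q)),1)
def move_to(p,rpy):
    """shares of a move from the present pose to TCP p, rpy"""
    s=manip.read_state(); R0=Ro.from_euler("xyz",s["eef_rot"]); R1=Ro.from_euler("xyz",rpy)
    print("shift",(R0.inv().apply(np.array(p)-s["eef_pos"])/250).round(3),"turn",((R0.inv()*R1).as_rotvec()/np.pi).round(3))
E
python3 - <<'E'
from h import *
a=cv2.imread("pics/top0.png"); b=cv2.imread("pics/side0.png")
c=lambda im,x,y,w,h,f:cv2.resize(im[y:y+h,x:x+w],(w*f,h*f),interpolation=cv2.INTER_CUBIC)
o=np.vstack([np.hstack([c(a,390,150,65,50,6),c(a,185,150,65,50,6)]),np.hstack([c(b,325,130,65,50,6),c(b,210,250,65,50,6)])])
cv2.imwrite("pics/crops.png",o)
hsv=cv2.cvtColor(a,cv2.COLOR_BGR2HSV)
m=cv2.inRange(hsv,(15,60,120),(30,190,255)); m[:,:130]=0
for k in cv2.findContours(m,0,2)[0]:
    if cv2.contourArea(k)>250: r=cv2.minAreaRect(k); print(np.round(r[0]),np.round(r[1]),round(r[2]),onz("top",r[0],46),onz("top",r[0],30),[onz("top",q,46).tolist() for q in cv2.boxPoints(r)])
E
```

```text
[324. 232.] [46. 18.] 4 [484.4 -17.6] [485.2 -17.6] [[463.1, 48.3], [513.5, 45.5], [505.7, -83.6], [455.5, -80.2]]
[218. 232.] [18. 46.] 72 [482.7 284.3] [483.5 288. ] [[486.6, 354.4], [526.8, 231.1], [478.7, 214.4], [438.9, 337.2]]
[565. 193.] [101.  18.] 75 [ 598.6 -702.4] [ 600.8 -710.8] [[734.4, -649.9], [747.8, -700.6], [466.4, -753.5], [453.6, -704.3]]
[318. 165.] [117.  37.] 4 [ 6.784e+02 -2.000e-01] [681.6  -0. ] [[636.6, 171.6], [744.9, 166.0], [720.4, -172.7], [612.9, -163.8]]
[526. 115.] [54. 11.] 90 [ 826.4 -602.4] [ 831.4 -609.5] [[908.1, -590.7], [908.0, -622.8], [745.9, -613.8], [745.9, -582.2]]
[485. 114.] [56. 66.] 90 [ 829.4 -485.2] [ 834.4 -490.9] [[914.4, -392.2], [914.2, -585.2], [745.9, -576.5], [745.8, -386.6]]
[188. 105.] [53. 67.] 80 [857.5 385. ] [862.9 389.9] [[920.7, 499.9], [955.9, 303.4], [795.1, 271.7], [760.7, 465.3]]
```

View pics/crops.png

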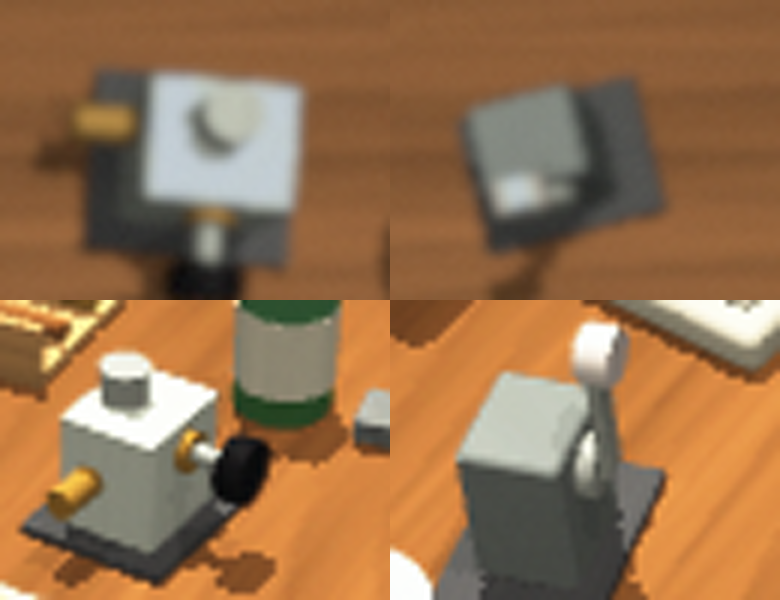

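The crops show the knob at side (365,159) and top (424,197), and the roller at side (245,259) and top (206,182).

Run:
```python
from h import *
print("knob",two((424.3,196.5),(365.3,158.7)),onz("side",(365.3,158.7),55))
P=lambda x,y,z:onz("top",(390+x/6,150+y/6),z); S=lambda x,y,z:onz("top",(185+(x-390)/6,150+y/6),z)
a=[P(143,197,75),P(297,212,75),P(302,85,75),P(152,72,75)]; print("valve cap",a)
print("valve base",P(85,245,5),P(288,268,5),P(95,68,5))
print("roller",two((206.3,182.2),(245,259.2)),onz("side",(245,259.2),120),onz("top",(206.3,182.2),120))
print("sw top",S(490,215,75),S(583,180,75),S(573,85,75),S(460,118,75)); print("sw base",S(490,248,5),S(665,210,5),S(635,78,5))
im=cv2.imread("pics/side0.png")
for z in(0,46): print("bars side",proj("side",(483,-18,z)),proj("side",(482,284,z)))
```

```text
knob (array([ 584.9, -302.4,   48.8]), 3.0) [ 579.8 -294.3]
valve cap [array([ 621.5, -267.9]), array([ 614.5, -339.3]), array([ 674.7, -343.5]), array([ 680.9, -273.5])]
valve base [ 608.7 -252.8] [ 597.5 -351.8] [ 697.2 -259.5]
roller (array([614.4, 303.7, 117.4]), 2.6) [611.4 305.3] [615.2 303.7]
sw top [612.  327.9] [628.7 284.7] [674.1 290.9] [658.2 343.8]
sw base [606.2 346. ] [625.3 259.8] [691.7 276.6]
bars side [354.3 232.1] [299.6 307.3]
bars side [354.9 219.8] [298.9 294.7]
```

Run:
```python
from h import *
move_to((380,-410,222),(np.pi,0,-.095))
```

```text
shift [ 0.919 -0.161 -0.   ] turn [-0.     0.     0.133]
```

apply_moves(
  moves=[
    [[0.92,-0.16,0],[0,0,0.133],0],
    [[0.92,-0.16,0],[0,0,0.133],0],
    [[0.92,-0.16,0],[0,0,0.133],0],
    [[0.92,-0.16,0],[0,0,0.133],0],
    [[0.92,-0.16,0],[0,0,0.133],0],
    [[0.92,-0.16,0],[0,0,0.133],0],
    [[0.92,-0.16,0],[0,0,0.133],0],
    [[0.92,-0.16,0],[0,0,0.133],0],
  ],
)

```text
clock: 0.77
eef_pos: [381.4, -409.2, 222.0]
eef_rot: [-3.141, 0.001, -0.091]
wrist_force: [-0.2, 0.3, -0.7]
finger_gap: 94.1
finger_force: 0.0
```

Run:
```python
from h import *
print(manip.read_state()["eef_pos"],manip.read_state()["eef_rot"])
move_to((565,-300,180),(np.pi,0,-.095))
```

```text
[ 381.44050816 -409.24068833  221.97184246] [-3.14100196e+00  6.78136071e-04 -9.10569341e-02]
shift [ 0.692 -0.502  0.168] turn [-0.     0.     0.001]
```

apply_moves(
  moves=[
    [[0.69,-0.5,0.17],[0,0,0.001],0],
    [[0.69,-0.5,0.17],[0,0,0.001],0],
    [[0.69,-0.5,0.17],[0,0,0.001],0],
    [[0.69,-0.5,0.17],[0,0,0.001],0],
    [[0.69,-0.5,0.17],[0,0,0.001],0],
    [[0.69,-0.5,0.17],[0,0,0.001],0],
    [[0.69,-0.5,0.17],[0,0,0.001],0],
    [[0.69,-0.5,0.17],[0,0,0.001],0],
  ],
)

```text
clock: 1.43
eef_pos: [562.8, -303.0, 179.7]
eef_rot: [-3.141, 0.001, -0.098]
wrist_force: [-0.9, -0.6, 0.6]
finger_gap: 94.2
finger_force: 0.0
```

Run:
```python
from h import *
i=viewer.camera_info("wrist"); w=viewer.camera("wrist"); t=viewer.camera("top"); np.savez("w1.npz",**i)
cv2.imwrite("pics/w1.png",w); cv2.imwrite("pics/t1.png",t)
print(proj("wrist",(582,-300,55),i),proj("wrist",(618,-303,75),i), i["camera_matrix"][0,0])
cv2.imwrite("pics/w1t.png",np.hstack([cv2.resize(w,(400,250)),cv2.resize(t,(400,250))]))
```

```text
[313.7 178.2] [312.7 142.5] 294.2277145267581
```

View pics/w1t.png

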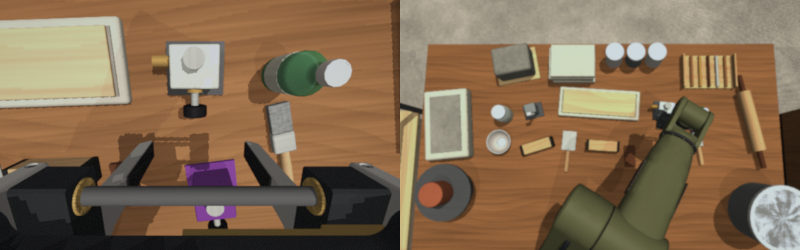

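Knob at wrist (312,178) agrees with the prediction (314,178). The top view shows no third bar in the area that was hidden before.

Run:
```python
from h import *
move_to((582,-300,55),(np.pi,0,-.097))
```

```text
shift [ 0.076 -0.023  0.502] turn [ 0.    -0.    -0.001]
```

apply_moves(
  moves=[
    [[0.076,-0.023,0.1],[0,0,0],0],
    [[0.076,-0.023,0.25],[0,0,0],0],
    [[0.076,-0.023,0.4],[0,0,0],0],
    [[0.076,-0.023,0.5],[0,0,0],0],
    [[0.076,-0.023,0.5],[0,0,0],0.5],
    [[0.076,-0.023,0.5],[0,0,0],1],
    [[0.076,-0.023,0.5],[0,0,0],1],
    [[0.076,-0.023,0.5],[0,0,0],1],
    [[0.076,-0.023,0.5],[0,0,0],1],
    [[0.076,-0.023,0.5],[0,0,0],1],
  ],
  squeeze=45,
)

```text
clock: 2.37
eef_pos: [583.6, -298.5, 56.4]
eef_rot: [3.141, -0.002, -0.097]
wrist_force: [-0.3, 0.5, -0.6]
finger_gap: 57.4
finger_force: 0.0
```

apply_moves(
  moves=[
    [[0,0,0],[0,0,0],1],
    [[0,0,0],[0,0,0],1],
    [[0,0,0],[0,0,0],1],
    [[0,0,0],[0,0,0],1],
    [[0,0,0],[0,0,0],1],
    [[0,0,0],[0,0,0],1],
    [[0,0,0],[0,0,0],1],
  ],
  squeeze=45,
)

```text
clock: 2.95
eef_pos: [583.2, -298.7, 55.1]
eef_rot: [3.141, -0.0, -0.097]
wrist_force: [-1.2, -6.3, 1.8]
finger_gap: 37.2
finger_force: 45.0
```

Gripped (37 mm). Pull 31 mm.

apply_moves(
  moves=[
    [[-0.04,0,0],[0,0,0],1],
    [[-0.08,0,0],[0,0,0],1],
    [[-0.11,0,0],[0,0,0],1],
    [[-0.124,0,0],[0,0,0],1],
    [[-0.124,0,0],[0,0,0],1],
    [[-0.124,0,0],[0,0,0],1],
    [[-0.124,0,0],[0,0,0],1],
    [[-0.124,0,0],[0,0,0],1],
    [[-0.124,0,0],[0,0,0],1],
  ],
)

```text
clock: 3.7
eef_pos: [553.5, -295.9, 55.2]
eef_rot: [3.14, -0.003, -0.097]
wrist_force: [8.3, -7.0, -4.1]
finger_gap: 37.2
finger_force: 45.0
```

apply_moves(
  moves=[
    [[-0.012,0,0],[0,0,0],1],
    [[-0.012,0,0],[0,0,0],1],
    [[-0.012,0,0],[0,0,0],1],
    [[-0.012,0,0],[0,0,0],1],
    [[-0.012,0,0],[0,0,0],1],
  ],
)

```text
clock: 4.12
eef_pos: [552.9, -295.8, 55.4]
eef_rot: [3.139, -0.01, -0.097]
wrist_force: [28.4, -11.4, -16.1]
finger_gap: 37.2
finger_force: 45.0
```

At the stop (28 N). Return home, open, rise.

apply_moves(
  moves=[
    [[0.04,0,0],[0,0,0],1],
    [[0.08,0,0],[0,0,0],1],
    [[0.11,0,0],[0,0,0],1],
    [[0.13,0,0],[0,0,0],1],
    [[0.13,0,0],[0,0,0],0],
    [[0.13,0,0],[0,0,0],0],
    [[0.13,0,0],[0,0,0],0],
    [[0.13,0,0],[0,0,0],0],
    [[0.13,0,0],[0,0,0],0],
    [[0.13,0,0],[0,0,0],0],
    [[0.13,0,-0.1],[0,0,0],0],
    [[0.13,0,-0.25],[0,0,0],0],
  ],
)

```text
clock: 5.12
eef_pos: [580.1, -297.1, 114.5]
eef_rot: [-3.139, 0.006, -0.097]
wrist_force: [0.5, 0.5, 0.2]
finger_gap: 86.9
finger_force: 0.0
```

apply_moves(
  moves=[
    [[-0.1,0,-0.2],[0,0,0],0],
    [[-0.2,0,-0.4],[0,0,0],0],
    [[-0.3,-0.16,-0.5],[0,0,0],0],
    [[-0.3,-0.32,-0.5],[0,0,0],0],
    [[-0.3,-0.48,-0.5],[0,0,0],0],
    [[-0.3,-0.64,-0.5],[0,0,0],0],
    [[-0.3,-0.8,-0.5],[0,0,0],0],
    [[-0.3,-0.8,-0.5],[0,0,0],0],
  ],
)

```text
clock: 5.78
eef_pos: [526.4, -87.7, 243.2]
eef_rot: [-3.141, -0.001, -0.095]
wrist_force: [0.7, 1.1, 0.7]
finger_gap: 93.6
finger_force: 0.0
```

Run:
```python
from h import *
t=viewer.camera("top"); i=viewer.camera_info("wrist"); w=viewer.camera("wrist"); s=manip.read_state(); print(s["eef_pos"],s["eef_rot"])
cv2.imwrite("pics/w2t.png",np.hstack([cv2.resize(w,(400,250)),cv2.resize(t,(400,250))]))
d=viewer.camera("side"); cv2.imwrite("pics/s2.png",d); 
hsv=cv2.cvtColor(t,cv2.COLOR_BGR2HSV); print(proj("wrist",(484,-18,46),i))
a=cv2.imread("pics/side0.png")[140:180,345:385]; print("knob diff",np.abs(a.astype(int)-d[140:180,345:385]).mean())
```

```text
[526.61922045 -89.22417166 242.93420395] [-3.14140669e+00 -7.93354837e-04 -9.36922350e-02]
[268.3 219.9]
knob diff 6.08375
```

View pics/w2t.png

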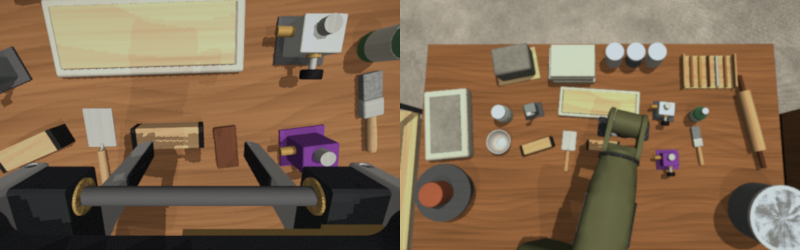

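Bar 2 is still where predicted: wrist (168,135) in the half-scale picture. The knob is home.

Run:
```python
from h import *
move_to((484,-18,150),(np.pi,0,np.pi/2-.059))
```

```text
shift [-0.197 -0.274  0.371] turn [ 0.    -0.    -0.511]
```

apply_moves(
  moves=[
    [[-0.197,-0.274,0],[0,0,-0.511],0],
    [[-0.197,-0.274,0],[0,0,-0.511],0],
    [[-0.197,-0.274,0],[0,0,-0.511],0],
    [[-0.197,-0.274,0],[0,0,-0.511],0],
    [[-0.197,-0.274,0],[0,0,-0.511],0],
    [[-0.197,-0.274,0],[0,0,-0.511],0],
    [[-0.197,-0.274,0.37],[0,0,-0.511],0],
    [[-0.197,-0.274,0.37],[0,0,-0.511],0],
    [[-0.197,-0.274,0.37],[0,0,-0.511],0],
    [[-0.197,-0.274,0.37],[0,0,-0.511],0],
    [[-0.197,-0.274,0.37],[0,0,-0.511],0],
    [[-0.197,-0.274,0.37],[0,0,-0.511],0],
  ],
)

```text
clock: 6.93
eef_pos: [484.1, -20.1, 149.5]
eef_rot: [-3.141, 0.0, 1.407]
wrist_force: [-0.7, -0.1, 0.8]
finger_gap: 94.2
finger_force: 0.0
```

apply_moves(
  moves=[
    [[0,0,0],[0,0,-0.03],0],
    [[0,0,0],[0,0,-0.03],0],
    [[0,0,0],[0,0,-0.03],0],
  ],
)

```text
clock: 7.18
eef_pos: [484.2, -19.7, 149.9]
eef_rot: [-3.141, 0.0, 1.493]
wrist_force: [0.2, 0.0, 0.3]
finger_gap: 94.4
finger_force: 0.0
```

Run:
```python
from h import *
s=manip.read_state(); print(s["eef_pos"],s["eef_rot"],s["joints"].round(2)); i=viewer.camera_info("wrist"); w=viewer.camera("wrist"); cv2.imwrite("pics/w3.png",w)
b=viewer.camera("side")
print(proj("wrist",(484,-18,46),i),[proj("wrist",(484+x,-18+y,46),i).tolist() for x,y in((18,76),(27,-73),(-27,73),(-18,-76))])
move_to((484,-18,25),(np.pi,0,np.pi/2-.059))
cv2.imwrite("pics/w3t.png",np.hstack([cv2.resize(w,(400,250)),cv2.resize(b,(400,250))]))
```

```text
[484.18135439 -19.7350091  149.86091278] [-3.14146724e+00  1.14472866e-04  1.49267127e+00] [-0.12  0.23  1.79 -0.    1.12 -0.04]
[318.2 202. ] [[332.0, 116.7], [350.8, 270.2], [281.1, 124.3], [306.2, 276.1]]
shift [ 0.005 -0.001  0.5  ] turn [-0.     0.    -0.006]
```

View pics/w3t.png

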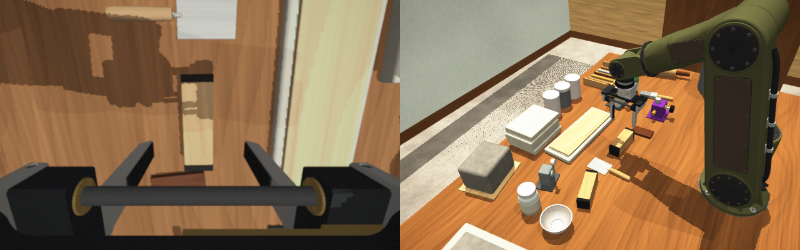

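Bar at wrist (315,195), on the fingers' centreline as predicted. Descend, grip the middle and lift for the heft test.

apply_moves(
  moves=[
    [[0.005,0,0.12],[0,0,-0.006],0],
    [[0.005,0,0.26],[0,0,-0.006],0],
    [[0.005,0,0.4],[0,0,-0.006],0],
    [[0.005,0,0.5],[0,0,-0.006],0.4],
    [[0.005,0,0.5],[0,0,-0.006],1],
    [[0.005,0,0.5],[0,0,-0.006],1],
    [[0.005,0,0.5],[0,0,-0.006],1],
    [[0.005,0,0.5],[0,0,-0.006],1],
    [[0.005,0,0.5],[0,0,-0.006],1],
    [[0.005,0,0.5],[0,0,-0.006],1],
    [[0.005,0,0.5],[0,0,-0.006],1],
    [[0.005,0,0.5],[0,0,-0.006],1],
  ],
  squeeze=40,
)

```text
clock: 8.28
eef_pos: [484.3, -17.5, 25.7]
eef_rot: [3.141, -0.0, 1.516]
wrist_force: [-5.4, 0.8, 8.9]
finger_gap: 45.6
finger_force: 40.0
```

```bash
cat > mom.py <<'E'
from h import *
L=[]
for k in range(4):
    viewer.camera("wrist"); s=manip.read_state(); L.append(np.r_[s["wrist_force"],s["moment"]])
print(s["clock"],s["eef_pos"].round(1),s["eef_rot"].round(3),s["finger_gap"].round(1),np.mean(L,0).round(3),np.std(L,0).round(3))
E
python3 mom.py
```

```text
Traceback (most recent call last):
  File "mom.py", line 5, in <module>
    print(s["clock"],s["eef_pos"].round(1),s["eef_rot"].round(3),s["finger_gap"].round(1),np.mean(L,0).round(3),np.std(L,0).round(3))
                                                                 ^^^^^^^^^^^^^^^^^^^^^
AttributeError: 'float' object has no attribute 'round'
```

apply_moves(
  moves=[
    [[0,0,-0.05],[0,0,0],1],
    [[0,0,-0.1],[0,0,0],1],
    [[0,0,-0.16],[0,0,0],1],
    [[0,0,-0.2],[0,0,0],1],
    [[0,0,-0.2],[0,0,0],1],
    [[0,0,-0.2],[0,0,0],1],
    [[0,0,-0.2],[0,0,0],1],
    [[0,0,-0.2],[0,0,0],1],
  ],
)

```text
clock: 9.15
eef_pos: [483.7, -17.5, 74.0]
eef_rot: [-3.14, -0.0, 1.516]
wrist_force: [0.3, -0.1, -5.6]
finger_gap: 45.9
finger_force: 40.0
```

```bash
python3 mom.py
python3 - <<'E'
from h import *
w=viewer.camera("wrist");b=viewer.camera("side")
cv2.imwrite("pics/w4t.png",np.hstack([cv2.resize(w,(400,250)),cv2.resize(b[150:275,280:480],(400,250))]))
E
```

```text
Traceback (most recent call last):
  File "mom.py", line 5, in <module>
    print(s["clock"],s["eef_pos"].round(1),s["eef_rot"].round(3),s["finger_gap"].round(1),np.mean(L,0).round(3),np.std(L,0).round(3))
                                                                 ^^^^^^^^^^^^^^^^^^^^^
AttributeError: 'float' object has no attribute 'round'
```

```bash
sed -i 's/s\["finger_gap"\].round(1)/round(s["finger_gap"],1)/' mom.py; python3 mom.py
python3 - <<'E'
from h import *
b=cv2.imread("pics/w4t.png"); w=b[:,:400]
m=cv2.inRange(cv2.cvtColor(w,cv2.COLOR_BGR2HSV),(15,60,120),(30,190,255))[60:190,150:240]
ys,xs=np.where(m); print(ys.min()+60,ys.max()+60)
E
```

```text
9.65 [484.2 -17.5  74.9] [-3.142 -0.     1.516] 45.8 [ 0.076 -0.244 -6.516  0.014 -0.095 -0.008] [0.256 0.49  0.451 0.01  0.008 0.024]
90 185
```

View pics/w4t.png

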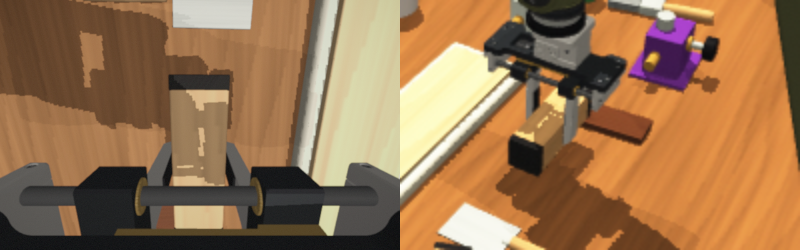

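Run:
```python
from h import *
i=viewer.camera_info("side")
for sg in(1,-1):
  print([proj("side",(484+.059*75*sg+dx,-18+75*sg,z),i).tolist() for dx in(-23,23) for z in(49.5,95.5)])
w=viewer.camera_info("wrist"); print([ (proj("wrist",(484+dx,57,95.5),w)/1.6).tolist() for dx in (-23+4,27)])
```

```text
[[348.5, 237.3], [349.0, 224.3], [333.1, 231.7], [333.3, 218.7]]
[[374.8, 206.5], [375.8, 193.8], [360.2, 201.7], [360.8, 189.0]]
[[168.5, 77.4375], [229.93749999999997, 73.9375]]
```

apply_moves(
  moves=[
    [[0,0,0.19],[0,0,0],1],
    [[0,0,0.19],[0,0,0],1],
    [[0,0,0.19],[0,0,0],1],
    [[0,0,0.195],[0,0,0],1],
    [[0,0,0.195],[0,0,0],0],
    [[0,0,0.195],[0,0,0],0],
    [[0,0,0.195],[0,0,0],0],
    [[0,0,0.195],[0,0,0],0],
    [[0,0,0.195],[0,0,0],0],
    [[0,0,0],[0,0,0],0],
    [[0,0,0],[0,0,0],0],
    [[0,0,0],[0,0,0],0],
  ],
)

```text
clock: 10.65
eef_pos: [485.7, -17.6, 77.4]
eef_rot: [3.137, 0.0, 1.516]
wrist_force: [-0.0, -0.7, -0.5]
finger_gap: 93.0
finger_force: 0.0
```

```bash
python3 mom.py
```

```text
10.85 [483.7 -17.5  74. ] [-3.14  -0.     1.516] 93.8 [-0.321 -0.183 -0.601 -0.041 -0.086 -0.006] [0.669 0.574 0.397 0.018 0.013 0.036]
```

apply_moves(
  moves=[
    [[0.08,0,0.1],[0,0,0],0],
    [[0.08,0,0.19],[0,0,0],0],
    [[0.08,0,0.19],[0,0,0],1],
    [[0.08,0,0.19],[0,0,0],1],
    [[0.08,0,0.19],[0,0,0],1],
    [[0.08,0,0.19],[0,0,0],1],
    [[0.08,0,0.19],[0,0,0],1],
    [[0.08,0,0.19],[0,0,0],1],
    [[0.08,0,0.19],[0,0,0],1],
    [[0.08,0,0.19],[0,0,0],1],
    [[0.08,0,0.1],[0,0,0],1],
    [[0.08,0,0],[0,0,0],1],
  ],
  squeeze=60,
)

```text
clock: 11.85
eef_pos: [483.8, 2.6, 73.9]
eef_rot: [-3.137, -0.0, 1.516]
wrist_force: [-0.1, 1.1, -6.8]
finger_gap: 45.6
finger_force: 60.0
```

apply_moves(
  moves=[
    [[0,0,0],[0,0,0],1],
    [[0,0,0],[0,0,0],1],
    [[0,0,0],[0,0,0],1],
  ],
)

```text
clock: 12.1
eef_pos: [484.6, 2.5, 73.6]
eef_rot: [-3.14, -0.0, 1.516]
wrist_force: [-0.2, 0.6, -7.1]
finger_gap: 45.9
finger_force: 60.0
```

```bash
sed -i 's/range(4)/range(6)/' mom.py; python3 mom.py;  python3 - <<'E'
from h import *
w=viewer.camera("wrist");b=viewer.camera("side")
cv2.imwrite("pics/w5t.png",np.hstack([cv2.resize(w,(400,250)),cv2.resize(b[150:275,280:480],(400,250))]))
E
```

```text
12.4 [485.    2.5  74.3] [-3.14  -0.     1.516] 45.7 [ 0.424 -0.159 -6.106  0.147 -0.106  0.009] [0.313 0.397 0.429 0.039 0.024 0.021]
```

View pics/w5t.png

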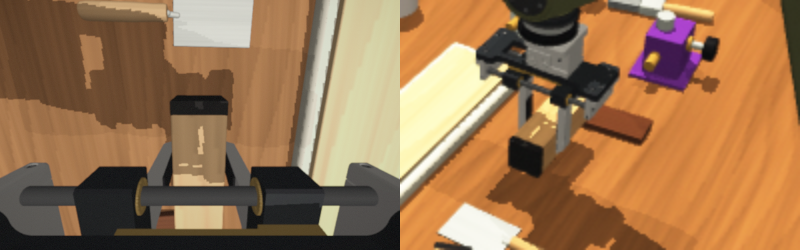

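The heft tests agree: the heavy end is at -y, about 10 mm off the middle. Set the bar down and re-grip near the light +y end, gently, so that it swings down as it is lifted.

apply_moves(
  moves=[
    [[0,0,0.1],[0,0,0],1],
    [[0,0,0.19],[0,0,0],1],
    [[0,0,0.193],[0,0,0],1],
    [[0,0,0.193],[0,0,0],0.2],
    [[0,0,0.193],[0,0,0],0.2],
    [[0,0,0.193],[0,0,0],0.2],
    [[0,0,0.193],[0,0,0],0.2],
    [[0.15,0,0.193],[0,0,0],0.2],
    [[0.15,0,0.193],[0,0,0],1],
    [[0.15,0,0.193],[0,0,0],1],
    [[0.15,0,0.193],[0,0,0],1],
    [[0.15,0,0.193],[0,0,0],1],
  ],
  squeeze=14,
)

```text
clock: 13.5
eef_pos: [487.5, 39.3, 26.9]
eef_rot: [3.141, 0.0, 1.516]
wrist_force: [-0.7, -0.6, 0.2]
finger_gap: 51.7
finger_force: 0.0
```

apply_moves(
  moves=[
    [[0,0,0],[0,0,0],1],
    [[0,0,0],[0,0,0],1],
    [[0,0,0],[0,0,0],1],
    [[0,0,-0.04],[0,0,0],1],
    [[0,0,-0.08],[0,0,0],1],
    [[0,0,-0.12],[0,0,0],1],
    [[0,0,-0.16],[0,0,0],1],
    [[0,0,-0.2],[0,0,0],1],
    [[0,0,-0.24],[0,0,0],1],
    [[0,0,-0.28],[0,0,0],1],
    [[0,0,-0.32],[0,0,0],1],
    [[0,0,-0.36],[0,0,0],1],
  ],
  squeeze=14,
)

```text
clock: 14.5
eef_pos: [487.3, 39.9, 117.7]
eef_rot: [-3.142, -0.0, 1.516]
wrist_force: [-0.5, -0.8, -6.3]
finger_gap: 46.0
finger_force: 14.0
```

apply_moves(
  moves=[
    [[0,0,-0.05],[0,0,0],1],
    [[0,0,-0.1],[0,0,0],1],
    [[0,0,-0.15],[0,0,0],1],
    [[0,0,-0.2],[0,0,0],1],
    [[0,0,-0.25],[0,0,0],1],
    [[0,0,-0.3],[0,0,0],1],
    [[0,0,-0.35],[0,0,0],1],
    [[0,0,-0.4],[0,0,0],1],
    [[0,0,-0.45],[0,0,0],1],
    [[0,0,-0.45],[0,0,0],1],
    [[0,0,-0.45],[0,0,0],1],
  ],
)

```text
clock: 15.42
eef_pos: [487.4, 39.9, 229.5]
eef_rot: [3.141, -0.0, 1.516]
wrist_force: [0.0, 0.6, -6.8]
finger_gap: 45.8
finger_force: 14.0
```

Run:
```python
from h import *
w=viewer.camera("wrist");b=viewer.camera("side")
cv2.imwrite("pics/w6t.png",np.hstack([cv2.resize(w,(400,250)),cv2.resize(b[100:300,200:520],(400,250))]))
s=manip.read_state(); print(s["eef_pos"],s["wrist_force"],s["finger_gap"])
```

```text
[486.99295444  39.94348138 228.42185521] [ 0.1021199  -0.34238092 -5.70924675] 45.81450817935048
```

View pics/w6t.png

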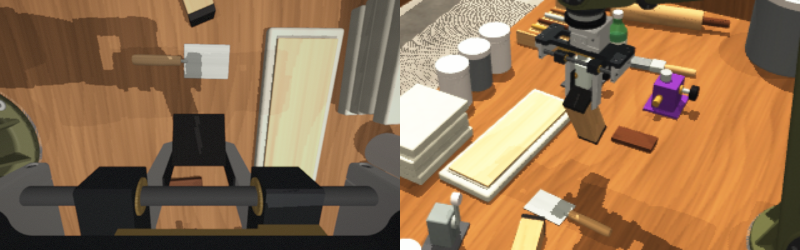

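The bar hangs by its light end but friction holds it tilted, with the foot towards -y. Measure the tilt from the side view.

Run:
```python
from h import *
i=viewer.camera_info("side")
for d in(15,20,25,30,35,40):
    t=np.radians(d); a=np.array([-.059*np.sin(t),-np.sin(t),-np.cos(t)]); n=np.array([0,np.cos(t),-np.sin(t)]);g=np.array([487,40,229.])
    q=lambda l,x,s:((proj("side",g+a*l+np.array([x,0,0])+n*s,i)-[200,100])*1.25+[400,0]).round().tolist()
    print(d,"foot",[q(133,x,s) for x in(-23,23) for s in(-23,23)],"top",[q(-17,x,s) for x in(-23,23) for s in(-23,23)])
```

```text
15 foot [[603.0, 132.0], [594.0, 148.0], [584.0, 125.0], [574.0, 141.0]] top [[597.0, 85.0], [587.0, 102.0], [576.0, 79.0], [565.0, 95.0]]
20 foot [[606.0, 127.0], [597.0, 144.0], [586.0, 121.0], [577.0, 138.0]] top [[596.0, 85.0], [586.0, 103.0], [575.0, 79.0], [565.0, 96.0]]
25 foot [[608.0, 122.0], [599.0, 140.0], [589.0, 116.0], [580.0, 134.0]] top [[596.0, 85.0], [586.0, 104.0], [575.0, 79.0], [565.0, 98.0]]
30 foot [[610.0, 118.0], [602.0, 136.0], [591.0, 111.0], [583.0, 130.0]] top [[596.0, 85.0], [586.0, 105.0], [574.0, 79.0], [565.0, 99.0]]
35 foot [[612.0, 112.0], [604.0, 132.0], [593.0, 106.0], [585.0, 125.0]] top [[595.0, 85.0], [586.0, 106.0], [574.0, 79.0], [565.0, 100.0]]
40 foot [[614.0, 107.0], [607.0, 127.0], [595.0, 101.0], [588.0, 121.0]] top [[594.0, 86.0], [586.0, 108.0], [573.0, 79.0], [565.0, 101.0]]
```

Run:
```python
from h import *
b=viewer.camera("side"); cv2.imwrite("pics/s6.png",b); c=b[130:240,310:400]; cv2.imwrite("pics/s6c.png",cv2.resize(c,None,fx=5,fy=5,interpolation=2))
```

```text
(no output)
```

View pics/s6c.png

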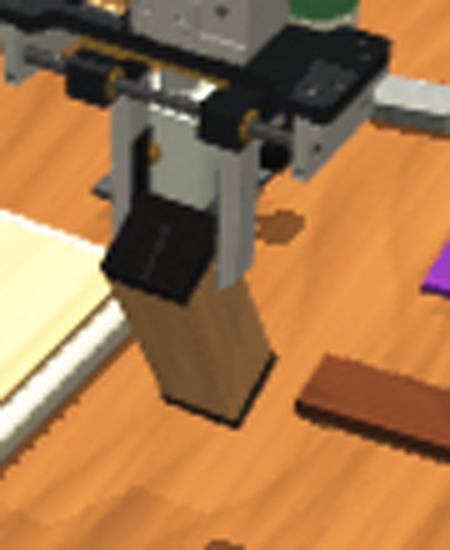

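Foot corners at (343,211), (358,215) and (365,201) fit a 20° tilt. Rotate the tool 20° about its closing axis to bring the bar upright, then carry it to the board.

```bash
cat >> h.py <<'E'
def move_tilt(p,yaw,tilt,deg=True):
    """tool down at yaw, then turned tilt degrees about its own y"""
    R=Ro.from_euler("xyz",(np.pi,0,yaw))*Ro.from_euler("y",tilt,degrees=True); move_to(p,R.as_euler("xyz"))
E
python3 - <<'E'
from h import *
move_tilt((676,-70,205),1.516,20)
E
```

```text
shift [-0.398  0.779  0.092] turn [-0.     0.111 -0.   ]
```

apply_moves(
  moves=[
    [[0,0.05,0],[0,0.02,0],1],
    [[-0.05,0.12,0],[0,0.04,0],1],
    [[-0.1,0.2,0.02],[0,0.06,0],1],
    [[-0.15,0.3,0.04],[0,0.08,0],1],
    [[-0.2,0.4,0.06],[0,0.1,0],1],
    [[-0.25,0.5,0.09],[0,0.111,0],1],
    [[-0.3,0.6,0.09],[0,0.111,0],1],
    [[-0.35,0.69,0.09],[0,0.111,0],1],
    [[-0.38,0.74,0.09],[0,0.111,0],1],
    [[-0.4,0.78,0.09],[0,0.111,0],1],
    [[-0.4,0.78,0.09],[0,0.111,0],1],
    [[-0.4,0.78,0.09],[0,0.111,0],1],
  ],
)

```text
clock: 16.57
eef_pos: [676.3, -70.7, 205.1]
eef_rot: [-3.139, -0.349, 1.515]
wrist_force: [-0.6, 0.2, -7.0]
finger_gap: 45.9
finger_force: 14.0
```

Run:
```python
from h import *
s=manip.read_state(); print(s["eef_pos"],s["eef_rot"],s["wrist_force"])
move_tilt((676,-70,168),1.516,20)
b=viewer.camera("side"); p=proj("side",(676,-70,120)).astype(int); print(p); c=b[p[1]-60:p[1]+60,p[0]-80:p[0]+80]; cv2.imwrite("pics/s7c.png",cv2.resize(c,None,fx=4,fy=4,interpolation=2))
g=s["eef_pos"]
print([((proj("side",g+np.array([x,y,z]))-p+[80,60])*4).round().tolist() for x in(-23,23) for y in (-23,23) for z in(-133,)])
```

```text
[676.27648682 -70.71834485 205.14407067] [-3.13924507 -0.34880516  1.51492203] [-0.57014202  0.24176289 -6.95346615]
shift [-0.048 -0.001  0.141] turn [-0.001  0.    -0.   ]
[303 169]
[[367.0, 286.0], [336.0, 319.0], [314.0, 269.0], [282.0, 301.0]]
```

View pics/s7c.png

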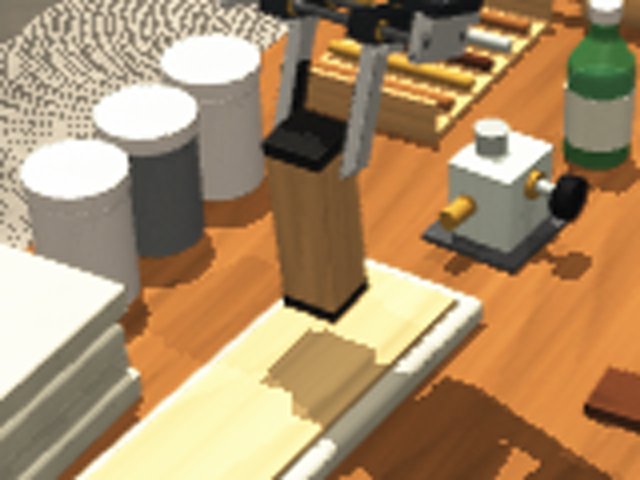

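Upright, and the foot corners match the prediction. Lower to contact.

apply_moves(
  moves=[
    [[-0.012,0,0.04],[0,0,0],1],
    [[-0.024,0,0.075],[0,0,0],1],
    [[-0.036,0,0.11],[0,0,0],1],
    [[-0.046,0,0.135],[0,0,0],1],
    [[-0.046,0,0.135],[0,0,0],1],
    [[-0.046,0,0.135],[0,0,0],1],
  ],
)

```text
clock: 17.12
eef_pos: [676.5, -69.8, 170.5]
eef_rot: [-3.141, -0.349, 1.516]
wrist_force: [-1.6, -0.3, -6.7]
finger_gap: 46.0
finger_force: 14.0
```

apply_moves(
  moves=[
    [[-0.003,0,0.009],[0,0,0],1],
    [[-0.005,0,0.015],[0,0,0],1],
    [[-0.005,0,0.015],[0,0,0],1],
  ],
)

```text
clock: 17.37
eef_pos: [676.6, -69.8, 167.0]
eef_rot: [-3.142, -0.349, 1.516]
wrist_force: [-0.7, 0.2, -5.8]
finger_gap: 45.8
finger_force: 14.0
```

apply_moves(
  moves=[
    [[-0.0035,0,0.0095],[0,0,0],1],
    [[-0.0035,0,0.0095],[0,0,0],1],
    [[-0.0035,0,0.0095],[0,0,0],1],
  ],
)

```text
clock: 17.62
eef_pos: [676.7, -69.9, 164.7]
eef_rot: [3.141, -0.349, 1.516]
wrist_force: [0.1, 0.4, -5.1]
finger_gap: 46.1
finger_force: 14.0
```

apply_moves(
  moves=[
    [[-0.0035,0,0.0095],[0,0,0],1],
    [[-0.0035,0,0.0095],[0,0,0],1],
    [[-0.0035,0,0.0095],[0,0,0],1],
  ],
)

```text
clock: 17.87
eef_pos: [677.2, -70.1, 164.3]
eef_rot: [3.138, -0.349, 1.517]
wrist_force: [-2.4, -1.7, 7.8]
finger_gap: 46.2
finger_force: 14.0
```

In contact. Release, then retreat along the tool axis.

apply_moves(
  moves=[
    [[0,0,0],[0,0,0],0],
    [[0,0,0],[0,0,0],0],
    [[0,0,0],[0,0,0],0],
    [[0,0,0],[0,0,0],0],
    [[0,0,0],[0,0,0],0],
    [[0,0,0],[0,0,0],0],
    [[0,0,-0.08],[0,0,0],0],
    [[0,0,-0.2],[0,0,0],0],
    [[0,0,-0.34],[0,0,0],0],
    [[0,0,-0.45],[0,0,0],0],
    [[0,0,-0.5],[0,0,0],0],
  ],
)

```text
clock: 18.78
eef_pos: [674.7, -113.7, 283.8]
eef_rot: [3.136, -0.347, 1.517]
wrist_force: [0.2, 0.3, -0.6]
finger_gap: 94.0
finger_force: 0.0
```

Run:
```python
from h import *
a=viewer.camera("side"); b=viewer.camera("top"); p=proj("side",(676,-70,120)).astype(int)
c=a[p[1]-60:p[1]+60,p[0]-80:p[0]+80]
cv2.imwrite("pics/s8.png",np.hstack([cv2.resize(c,(400,300)),cv2.resize(b[90:285,170:430],(400,300))]))
print([((proj("side",(676+x,-70+y,z))-p+[80,60])*2.5).round().tolist() for x in(-23,23) for y in (-23,23) for z in(30,180)])
hsv=cv2.cvtColor(b,cv2.COLOR_BGR2HSV); m=cv2.inRange(hsv,(15,60,120),(30,190,255)); m[:,:130]=0;m[:200]=0
for k in cv2.findContours(m,0,2)[0]:
    if cv2.contourArea(k)>250: r=cv2.minAreaRect(k); print(np.round(r[0]),np.round(r[1]),round(r[2]),[onz("top",q,46).tolist() for q in cv2.boxPoints(r)],onz("top",r[0],46))
s=manip.read_state(); print(s["eef_pos"])
```

```text
[[230.0, 207.0], [228.0, 103.0], [211.0, 228.0], [207.0, 122.0], [197.0, 196.0], [193.0, 92.0], [178.0, 217.0], [172.0, 112.0]]
[218. 233.] [18. 46.] 73 [[487.0, 354.5], [526.3, 230.7], [477.7, 214.3], [438.8, 337.5]] [482.3 284.3]
[572. 220.] [45. 18.] 76 [[577.2, -680.0], [589.9, -730.6], [466.8, -752.6], [454.3, -702.6]] [ 521.7 -716.5]
[ 674.74648952 -113.33490277  281.95191883]
```

View pics/s8.png

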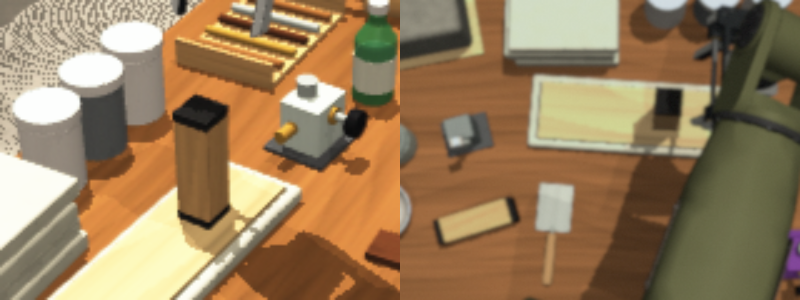

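Bar 1 of 2 stands upright, as predicted. The other bar is still at (482,284). Go there in two legs.

Run:
```python
from h import *
move_tilt((570,60,275),1.7,0)
```

```text
shift [ 0.62  -0.457  0.252] turn [ 0.012 -0.11  -0.058]
```

apply_moves(
  moves=[
    [[0.62,-0.457,0.25],[0.012,-0.11,-0.058],0],
    [[0.62,-0.457,0.25],[0.012,-0.11,-0.058],0],
    [[0.62,-0.457,0.25],[0.012,-0.11,-0.058],0],
    [[0.62,-0.457,0.25],[0.012,-0.11,-0.058],0],
    [[0.62,-0.457,0.25],[0.012,-0.11,-0.058],0],
    [[0.62,-0.457,0.25],[0.012,-0.11,-0.058],0],
    [[0.62,-0.457,0.25],[0.012,-0.11,-0.058],0],
  ],
)

```text
clock: 19.47
eef_pos: [568.5, 62.3, 272.9]
eef_rot: [-3.135, -0.003, 1.704]
wrist_force: [-0.2, 0.6, 0.3]
finger_gap: 94.3
finger_force: 0.0
```

Run:
```python
from h import *
move_tilt((482.5,284.3,150),np.pi/2+.31,0)
```

```text
shift [ 0.924 -0.219  0.496] turn [-0.002 -0.001 -0.056]
```

apply_moves(
  moves=[
    [[0.924,-0.219,0.3],[-0.002,-0.001,-0.056],0],
    [[0.924,-0.219,0.3],[-0.002,-0.001,-0.056],0],
    [[0.924,-0.219,0.3],[-0.002,-0.001,-0.056],0],
    [[0.924,-0.219,0.3],[-0.002,-0.001,-0.056],0],
    [[0.924,-0.219,0.4],[-0.002,-0.001,-0.056],0],
    [[0.924,-0.219,0.496],[-0.002,-0.001,-0.056],0],
    [[0.924,-0.219,0.496],[-0.002,-0.001,-0.056],0],
    [[0.924,-0.219,0.496],[-0.002,-0.001,-0.056],0],
    [[0.924,-0.219,0.496],[-0.002,-0.001,-0.056],0],
    [[0.924,-0.219,0.496],[-0.002,-0.001,-0.056],0],
  ],
)

```text
clock: 20.3
eef_pos: [485.6, 281.7, 151.3]
eef_rot: [3.14, 0.0, 1.876]
wrist_force: [0.2, -0.1, 0.3]
finger_gap: 94.0
finger_force: 0.0
```

```bash
python3 mom.py
python3 - <<'E'
from h import *
i=viewer.camera_info("wrist"); w=viewer.camera("wrist"); cv2.imwrite("pics/w9.png",w)
m=cv2.inRange(cv2.cvtColor(w,cv2.COLOR_BGR2HSV),(12,50,90),(30,200,255)); m[:,:230]=0; m[:,410:]=0
for k in cv2.findContours(m,0,2)[0]:
    if cv2.contourArea(k)>800: r=cv2.minAreaRect(k); print(np.round(r[0]),np.round(r[1]),round(r[2]),onz("wrist",r[0],46,i),[onz("wrist",q,46,i).tolist() for q in cv2.boxPoints(r)])
move_tilt((482.5,284.3,25),np.pi/2+.31,0)
E
```

```text
20.6 [485.  282.3 151.3] [3.139 0.    1.876] 93.9 [ 0.285 -0.214  0.004 -0.038 -0.09   0.002] [0.707 0.445 0.311 0.016 0.029 0.012]
[320. 352.] [179.  47.] 0 [537.3 122.2] [[451.5, 62.5], [437.5, 122.2], [619.3, 179.2], [642.3, 122.1]]
[320. 149.] [298. 179.] 90 [471.  331.4] [[367.1, 422.3], [503.7, 465.5], [605.2, 214.0], [428.9, 158.7]]
shift [ 0.01  -0.008  0.505] turn [ 0.001  0.    -0.001]
```

apply_moves(
  moves=[
    [[0.01,-0.008,0.12],[0,0,0],0],
    [[0.01,-0.008,0.26],[0,0,0],0],
    [[0.01,-0.008,0.4],[0,0,0],0],
    [[0.01,-0.008,0.5],[0,0,0],0.4],
    [[0.01,-0.008,0.5],[0,0,0],1],
    [[0.01,-0.008,0.5],[0,0,0],1],
    [[0.01,-0.008,0.5],[0,0,0],1],
    [[0.01,-0.008,0.5],[0,0,0],1],
    [[0.01,-0.008,0.5],[0,0,0],1],
    [[0.01,-0.008,0.5],[0,0,0],1],
    [[0.01,-0.008,0.5],[0,0,0],1],
    [[0.01,-0.008,0.5],[0,0,0],1],
  ],
  squeeze=60,
)

```text
clock: 21.65
eef_pos: [482.1, 284.7, 26.5]
eef_rot: [3.14, 0.0, 1.877]
wrist_force: [-2.3, -1.6, 7.1]
finger_gap: 45.5
finger_force: 60.0
```

apply_moves(
  moves=[
    [[0,0,-0.05],[0,0,0],1],
    [[0,0,-0.1],[0,0,0],1],
    [[0,0,-0.16],[0,0,0],1],
    [[0,0,-0.2],[0,0,0],1],
    [[0,0,-0.2],[0,0,0],1],
    [[0,0,-0.2],[0,0,0],1],
    [[0,0,-0.2],[0,0,0],1],
    [[0,0,-0.2],[0,0,0],1],
  ],
)

```text
clock: 22.32
eef_pos: [481.5, 284.3, 74.8]
eef_rot: [-3.141, 0.0, 1.877]
wrist_force: [-1.0, 0.7, -6.3]
finger_gap: 45.8
finger_force: 60.0
```

```bash
python3 mom.py;python3 - <<'E'
from h import *
w=viewer.camera("wrist");b=viewer.camera("side"); s=manip.read_state()
p=proj("side",s["eef_pos"]).astype(int); print(p)
cv2.imwrite("pics/w10t.png",np.hstack([cv2.resize(w,(400,250)),cv2.resize(b[p[1]-62:p[1]+63,p[0]-100:p[0]+100],(400,250))]))
E
```

```text
22.6167 [481.8 284.5  75.4] [3.141 0.    1.877] 45.7 [-0.099  0.233 -5.544 -0.134 -0.134  0.012] [0.516 0.259 0.487 0.037 0.014 0.023]
[298 286]
```

View pics/w10t.png

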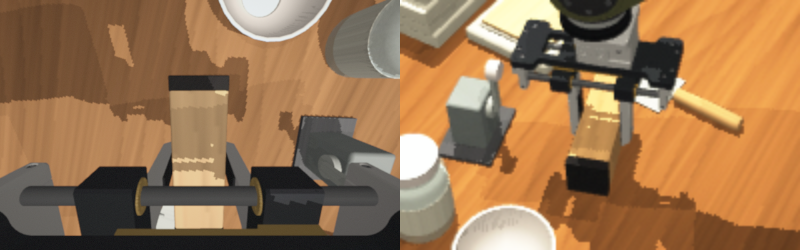

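Moment change (-0.096,-0.044) puts the heavy end at +y, about 18 mm off. Confirm with a second lift 20 mm towards -y.

apply_moves(
  moves=[
    [[0,0,0.1],[0,0,0],1],
    [[0,0,0.19],[0,0,0],1],
    [[0,0,0.195],[0,0,0],1],
    [[0,0,0.195],[0,0,0],0.3],
    [[0,0,0.195],[0,0,0],0.3],
    [[0,0,0.195],[0,0,0],0.3],
    [[0,0,0.195],[0,0,0],0.3],
    [[-0.08,0,0.195],[0,0,0],0.3],
    [[-0.08,0,0.195],[0,0,0],1],
    [[-0.08,0,0.195],[0,0,0],1],
    [[-0.08,0,0.195],[0,0,0],1],
    [[-0.08,0,0.195],[0,0,0],1],
  ],
  squeeze=60,
)

```text
clock: 23.72
eef_pos: [487.9, 266.0, 27.1]
eef_rot: [3.14, 0.0, 1.877]
wrist_force: [0.8, -1.7, 1.6]
finger_gap: 45.6
finger_force: 60.0
```

apply_moves(
  moves=[
    [[0,0,0],[0,0,0],1],
    [[0,0,0],[0,0,0],1],
    [[0,0,0],[0,0,0],1],
    [[0,0,0],[0,0,0],1],
    [[0,0,-0.07],[0,0,0],1],
    [[0,0,-0.14],[0,0,0],1],
    [[0,0,-0.2],[0,0,0],1],
    [[0,0,-0.2],[0,0,0],1],
    [[0,0,-0.2],[0,0,0],1],
    [[0,0,-0.2],[0,0,0],1],
  ],
)

```text
clock: 24.55
eef_pos: [487.2, 265.1, 75.4]
eef_rot: [-3.141, 0.001, 1.877]
wrist_force: [-0.5, 0.4, -6.1]
finger_gap: 45.5
finger_force: 60.0
```

```bash
python3 mom.py
```

```text
24.85 [487.7 265.4  76.3] [3.141 0.    1.877] 45.9 [-0.184 -0.075 -5.454 -0.216 -0.17  -0.023] [0.202 0.679 0.323 0.029 0.032 0.015]
```

Confirmed: heavy end at +y. Re-grip gently near the -y end and lift.

apply_moves(
  moves=[
    [[0,0,0.1],[0,0,0],1],
    [[0,0,0.19],[0,0,0],1],
    [[0,0,0.195],[0,0,0],1],
    [[0,0,0.195],[0,0,0],0.25],
    [[0,0,0.195],[0,0,0],0.25],
    [[0,0,0.195],[0,0,0],0.25],
    [[0,0,0.195],[0,0,0],0.25],
    [[-0.15,0,0.195],[0,0,0],0.25],
    [[-0.15,0,0.195],[0,0,0],1],
    [[-0.15,0,0.195],[0,0,0],1],
    [[-0.15,0,0.195],[0,0,0],1],
    [[-0.15,0,0.195],[0,0,0],1],
  ],
  squeeze=14,
)

```text
clock: 25.85
eef_pos: [499.2, 230.3, 28.5]
eef_rot: [3.14, 0.0, 1.877]
wrist_force: [0.1, -0.6, 0.5]
finger_gap: 47.2
finger_force: 0.3
```

apply_moves(
  moves=[
    [[0,0,0],[0,0,0],1],
    [[0,0,0],[0,0,0],1],
    [[0,0,0],[0,0,0],1],
    [[0,0,-0.04],[0,0,0],1],
    [[0,0,-0.08],[0,0,0],1],
    [[0,0,-0.12],[0,0,0],1],
    [[0,0,-0.16],[0,0,0],1],
    [[0,0,-0.2],[0,0,0],1],
    [[0,0,-0.24],[0,0,0],1],
    [[0,0,-0.28],[0,0,0],1],
    [[0,0,-0.32],[0,0,0],1],
    [[0,0,-0.36],[0,0,0],1],
  ],
)

```text
clock: 26.85
eef_pos: [499.1, 229.7, 119.2]
eef_rot: [3.14, 0.0, 1.877]
wrist_force: [0.1, -0.2, -5.5]
finger_gap: 45.8
finger_force: 14.0
```

apply_moves(
  moves=[
    [[0,0,-0.05],[0,0,0],1],
    [[0,0,-0.1],[0,0,0],1],
    [[0,0,-0.15],[0,0,0],1],
    [[0,0,-0.2],[0,0,0],1],
    [[0,0,-0.25],[0,0,0],1],
    [[0,0,-0.3],[0,0,0],1],
    [[0,0,-0.35],[0,0,0],1],
    [[0,0,-0.4],[0,0,0],1],
    [[0,0,-0.45],[0,0,0],1],
    [[0,0,-0.45],[0,0,0],1],
    [[0,0,-0.45],[0,0,0],1],
  ],
)

```text
clock: 27.77
eef_pos: [499.0, 229.6, 230.9]
eef_rot: [3.14, 0.0, 1.877]
wrist_force: [-0.3, -0.5, -6.5]
finger_gap: 45.7
finger_force: 14.0
```

```bash
python3 mom.py
python3 - <<'E'
from h import *
b=viewer.camera("side"); cv2.imwrite("pics/s11.png",b); s=manip.read_state(); g=s["eef_pos"]; p0=proj("side",g).astype(int); u=np.array([-.302,.953,0]); v=np.array([.953,.302,0]); z=np.array([0,0,1.])
hsv=cv2.cvtColor(b,cv2.COLOR_BGR2HSV); dark=cv2.inRange(hsv,(0,0,0),(180,255,45))
for d in range(0,60,5):
    t=np.radians(d); a=np.sin(t)*u-np.cos(t)*z; n=np.cos(t)*u+np.sin(t)*z
    pts=np.array([proj("side",g+a*133+v*x+n*y) for x,y in((-23,-23),(23,-23),(23,23),(-23,23))])
    print(d,pts.round().tolist())
print(p0); x0,y0=p0[0]-45,p0[1]-35
k=[c for c in cv2.findContours(dark[y0:y0+110,x0:x0+90],0,2)[0] if cv2.contourArea(c)>8]
for c in k: print(cv2.boundingRect(c),np.round(cv2.minAreaRect(c)[0])+[x0,y0])
cv2.imwrite("pics/s11c.png",cv2.resize(b[y0:y0+110,x0:x0+90],None,fx=5,fy=5,interpolation=2))
print("crop origin",x0,y0)
E
```

```text
28.0667 [498.8 229.6 230. ] [3.141 0.    1.877] 45.9 [ 0.057 -0.281 -5.797 -0.144 -0.132 -0.007] [0.486 0.376 0.259 0.036 0.032 0.022]
0 [[315.0, 256.0], [297.0, 254.0], [292.0, 268.0], [311.0, 270.0]]
5 [[314.0, 260.0], [296.0, 258.0], [291.0, 271.0], [310.0, 273.0]]
10 [[313.0, 264.0], [294.0, 261.0], [289.0, 273.0], [309.0, 276.0]]
15 [[312.0, 268.0], [293.0, 265.0], [288.0, 275.0], [308.0, 278.0]]
20 [[311.0, 271.0], [292.0, 268.0], [287.0, 277.0], [307.0, 280.0]]
25 [[310.0, 274.0], [291.0, 271.0], [286.0, 278.0], [306.0, 282.0]]
30 [[309.0, 276.0], [289.0, 273.0], [284.0, 279.0], [305.0, 282.0]]
35 [[308.0, 278.0], [288.0, 275.0], [283.0, 280.0], [304.0, 283.0]]
40 [[307.0, 280.0], [287.0, 277.0], [282.0, 280.0], [303.0, 283.0]]
45 [[306.0, 282.0], [285.0, 278.0], [281.0, 280.0], [302.0, 283.0]]
50 [[305.0, 282.0], [284.0, 280.0], [280.0, 279.0], [301.0, 282.0]]
55 [[304.0, 283.0], [283.0, 280.0], [279.0, 277.0], [300.0, 280.0]]
[301 219]
(32, 86, 23, 8) [299. 274.]
(34, 17, 22, 17) [300. 209.]
(20, 6, 10, 7) [280. 193.]
(20, 2, 14, 4) [282. 188.]
(38, 0, 48, 18) [318. 192.]
crop origin 256 184
```

View pics/s11c.png

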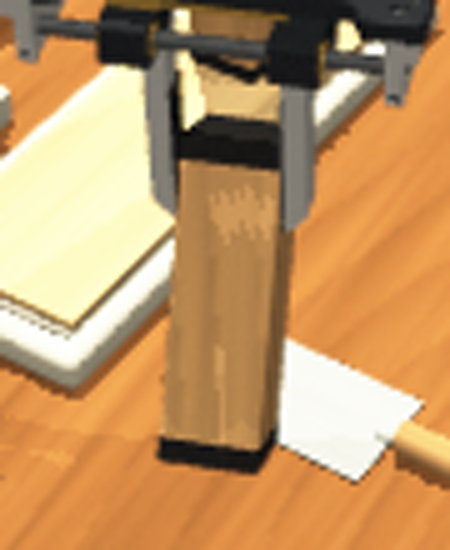

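Foot corners at (288,276), (308,278) and (311,271) give a 17° tilt towards tool +x; the moment gives 16°. Turn the tool -17° and carry the bar to the board.

Run:
```python
from h import *
move_tilt((686,70,205),1.5,-17)
```

```text
shift [-0.834  0.521  0.101] turn [ 0.018 -0.093  0.119]
```

apply_moves(
  moves=[
    [[-0.04,0.03,0],[0.002,-0.01,0.012],1],
    [[-0.1,0.07,0],[0.004,-0.02,0.024],1],
    [[-0.17,0.11,0],[0.006,-0.03,0.036],1],
    [[-0.25,0.16,0.02],[0.008,-0.04,0.048],1],
    [[-0.34,0.21,0.03],[0.01,-0.05,0.06],1],
    [[-0.43,0.27,0.04],[0.012,-0.06,0.072],1],
    [[-0.52,0.33,0.06],[0.014,-0.07,0.084],1],
    [[-0.61,0.38,0.08],[0.016,-0.08,0.096],1],
    [[-0.7,0.44,0.1],[0.018,-0.093,0.108],1],
    [[-0.78,0.49,0.1],[0.018,-0.093,0.119],1],
    [[-0.82,0.51,0.1],[0.018,-0.093,0.119],1],
    [[-0.834,0.52,0.1],[0.018,-0.093,0.119],1],
  ],
)

```text
clock: 29.12
eef_pos: [686.5, 68.7, 204.9]
eef_rot: [-3.141, 0.295, 1.5]
wrist_force: [0.2, 1.0, -5.6]
finger_gap: 46.1
finger_force: 14.0
```

```bash
python3 mom.py
python3 - <<'E'
from h import *
s=manip.read_state(); g=s["eef_pos"]
move_tilt((686,70,169),1.5,-17)
b=viewer.camera("side"); x0,y0=(proj("side",g-[0,0,133])-[35,30]).astype(int)
d=cv2.inRange(cv2.cvtColor(b,cv2.COLOR_BGR2HSV),(0,0,0),(180,255,45))[y0:y0+60,x0:x0+70]
for c in cv2.findContours(d,0,2)[0]:
    if cv2.contourArea(c)>15: h=cv2.approxPolyDP(cv2.convexHull(c),1.5,True)[:,0]+[x0,y0]; print(h.tolist())
c,q=np.cos(-.07),np.sin(-.07)
for t in(-.1,0,.1):
  a=np.array([0,np.sin(t),-np.cos(t)]); n=np.array([0,np.cos(t),np.sin(t)])
  print(t,[proj("side",g+a*133+np.array([x,-.07*x,0])+n*y).tolist() for x,y in((-23,-23),(23,-23),(23,23),(-23,23))])
E
```

```text
29.4167 [685.3  71.  206.3] [3.141 0.295 1.501] 46.2 [ 0.016 -0.035 -5.707  0.4   -0.08  -0.007] [0.402 0.48  0.529 0.058 0.051 0.019]
shift [0.04  0.003 0.144] turn [ 0. -0.  0.]
[[284, 207], [275, 214], [262, 209]]
-0.1 [[288.9, 202.8], [275.7, 197.3], [266.8, 207.6], [280.1, 213.4]]
0 [[286.4, 206.3], [273.2, 200.7], [264.0, 209.9], [277.4, 215.7]]
0.1 [[283.9, 209.4], [270.6, 203.8], [261.2, 211.8], [274.6, 217.7]]
```

Foot edges fit upright to within about 0.1 rad. Lower.

apply_moves(
  moves=[
    [[0.011,0,0.04],[0,0,0],1],
    [[0.022,0,0.075],[0,0,0],1],
    [[0.033,0,0.11],[0,0,0],1],
    [[0.042,0,0.14],[0,0,0],1],
    [[0.042,0,0.14],[0,0,0],1],
    [[0.042,0,0.14],[0,0,0],1],
  ],
)

```text
clock: 29.97
eef_pos: [685.6, 69.8, 168.5]
eef_rot: [-3.141, 0.296, 1.5]
wrist_force: [0.2, -1.2, -5.2]
finger_gap: 45.9
finger_force: 14.0
```

apply_moves(
  moves=[
    [[0.004,0,0.013],[0,0,0],1],
    [[0.004,0,0.013],[0,0,0],1],
    [[0.004,0,0.013],[0,0,0],1],
  ],
)

```text
clock: 30.22
eef_pos: [685.9, 69.9, 166.1]
eef_rot: [3.141, 0.295, 1.5]
wrist_force: [-0.3, 0.4, -6.5]
finger_gap: 45.9
finger_force: 14.0
```

apply_moves(
  moves=[
    [[0.003,0,0.0095],[0,0,0],1],
    [[0.003,0,0.0095],[0,0,0],1],
    [[0.003,0,0.0095],[0,0,0],1],
  ],
)

```text
clock: 30.47
eef_pos: [686.1, 70.0, 164.0]
eef_rot: [3.14, 0.295, 1.5]
wrist_force: [1.3, -0.0, -1.0]
finger_gap: 45.9
finger_force: 14.0
```

apply_moves(
  moves=[
    [[0.002,0,0.007],[0,0,0],1],
    [[0.002,0,0.007],[0,0,0],1],
    [[0.002,0,0.007],[0,0,0],0],
    [[0.002,0,0.007],[0,0,0],0],
    [[0.002,0,0.007],[0,0,0],0],
    [[0.002,0,0.007],[0,0,0],0],
    [[0.002,0,0.007],[0,0,0],0],
    [[0.002,0,0.007],[0,0,0],0],
  ],
)

```text
clock: 31.13
eef_pos: [685.8, 69.9, 161.4]
eef_rot: [3.141, 0.296, 1.5]
wrist_force: [-0.1, -0.2, -0.6]
finger_gap: 82.5
finger_force: 0.0
```

apply_moves(
  moves=[
    [[0,0,-0.08],[0,0,0],0],
    [[0,0,-0.2],[0,0,0],0],
    [[0,0,-0.34],[0,0,0],0],
    [[0,0,-0.46],[0,0,0],0],
    [[0,0,-0.56],[0,0,0],0],
    [[0,0,-0.56],[0,0,0],0],
  ],
)

```text
clock: 31.63
eef_pos: [689.3, 112.0, 301.4]
eef_rot: [3.133, 0.293, 1.499]
wrist_force: [0.4, 0.1, 1.1]
finger_gap: 93.8
finger_force: 0.0
```

```bash
cat > chk.py <<'E'
from h import *
b=viewer.camera("side"); d=cv2.inRange(cv2.cvtColor(b,cv2.COLOR_BGR2HSV),(0,0,0),(180,255,45))
for X in((676,-70),(686,70)):
  for z in(180,34):
    x0,y0=(proj("side",(*X,z))-[30,16]).astype(int)
    for c in cv2.findContours(d[y0:y0+32,x0:x0+60],0,2)[0]:
      if cv2.contourArea(c)>20: print(X,z,(cv2.approxPolyDP(cv2.convexHull(c),1.5,True)[:,0]+[x0,y0]).tolist(), "exp",[proj("side",(X[0]+p,X[1]+q,180 if z>100 else 30)).tolist() for p,q in((-23,-23),(23,-23),(23,23),(-23,23))])
E
python3 chk.py; python3 -c "
from h import *
s=manip.read_state();print(s['eef_pos'],s['joints'].round(2)); move_tilt((560,200,260),1.57,0)"
```

```text
(676, -70) 180 [[313, 152], [305, 161], [292, 156], [292, 154]] exp [[314.0, 150.1], [300.1, 145.9], [291.7, 153.7], [305.8, 158.0]]
(686, 70) 180 [[281, 179], [272, 189], [259, 183], [259, 181]] exp [[284.5, 174.5], [270.0, 169.8], [260.2, 178.7], [275.0, 183.7]]
[689.1347354  111.33640889 298.21881779] [ 0.21  0.68  0.82 -0.29  1.71  0.25]
shift [ 0.348 -0.541  0.052] turn [-0.002  0.094 -0.022]
```

```bash
sed -i 's/>20: print/>3: print/; s/(180,255,45)/(180,255,60)/' chk.py; python3 chk.py
python3 - <<'E'
from h import *
b=viewer.camera("side"); h=cv2.cvtColor(b,cv2.COLOR_BGR2HSV)
x0,y0=(proj("side",(686,75,30))-[14,8]).astype(int); print(x0,y0); print(h[y0-2:y0+18,x0:x0+28,2])
E
```

```text
(676, -70) 180 [[313, 152], [305, 161], [292, 157], [292, 154], [301, 147]] exp [[314.0, 150.1], [300.1, 145.9], [291.7, 153.7], [305.8, 158.0]]
(676, -70) 34 [[313, 192], [307, 199], [295, 195]] exp [[314.9, 191.9], [301.9, 187.5], [294.0, 195.7], [307.3, 200.3]]
(676, -70) 34 [[281, 177], [281, 181], [274, 187], [274, 176]] exp [[314.9, 191.9], [301.9, 187.5], [294.0, 195.7], [307.3, 200.3]]
(686, 70) 180 [[268, 173], [281, 177], [281, 181], [272, 189], [259, 184], [259, 180]] exp [[284.5, 174.5], [270.0, 169.8], [260.2, 178.7], [275.0, 183.7]]
(686, 70) 34 [[284, 219], [276, 228], [264, 223]] exp [[287.5, 217.5], [274.0, 212.5], [265.0, 221.8], [278.7, 227.0]]
261 212
[[229 147 145 152 146 141 141 144 149 150 147 147 152 153 140 137 138 133
  132 139 136 140 138 165 250 254 254 254]
 [242 189 144 152 147 141 141 145 150 149 149 146 149 153 138 137 138 134
  133 138 136 139 138 168 251 254 254 254]
 [254 192 143 151 149 141 140 145 150 151 150 147 146 147 136 138 139 135
  133 138 137 137 139 152 237 254 254 254]
 [253 228 142 151 150 144 142 144 149 151 150 147 145 144 135 137 140
[... 1220 characters left out ...]
254 254 254 105  66  32  21  18  22  57 116 146 149 145 141 134 129  67
   19  22  72 184 221 218 216 231 254 254]
 [254 254 254 199 192 142  65  32  22  18  24  60 119 142 137 125  70  18
   27  71 177 216 217 216 215 230 254 254]
 [254 254 254 205 193 191 188 145  68  33  23  20  23  52  77  68  18  35
   99 179 217 218 217 215 213 212 230 254]
 [254 254 254 253 191 194 198 199 193 149  69  34  24  19  20  18  36 114
  219 217 217 217 216 213 214 213 232 254]
 [254 254 254 201 196 200 202 201 203 205 202 144  73  46  32  39 114 219
  217 218 217 215 212 213 213 218 234 254]
 [254 254 254 254 227 227 227 228 229 230 227 207 227 199 152 141 216 217
  218 217 215 213 213 214 218 221 235 254]]
```

Both bars stand upright: the foot-to-top vectors match, and the second bar is at about (690,77). Next is the lever: approach from its -y side with closed fingers.

```bash
python3 -c "
from h import *
move_tilt((630,246,200),1.84,0)"
```

```text
shift [ 0.612 -0.271  0.209] turn [-0.016  0.093 -0.107]
```

apply_moves(
  moves=[
    [[0.612,-0.271,0],[-0.016,0.093,-0.107],1],
    [[0.612,-0.271,0],[-0.016,0.093,-0.107],1],
    [[0.612,-0.271,0],[-0.016,0.093,-0.107],1],
    [[0.612,-0.271,0],[-0.016,0.093,-0.107],1],
    [[0.612,-0.271,0.1],[-0.016,0.093,-0.107],1],
    [[0.612,-0.271,0.2],[-0.016,0.093,-0.107],1],
    [[0.612,-0.271,0.209],[-0.016,0.093,-0.107],1],
    [[0.612,-0.271,0.209],[-0.016,0.093,-0.107],1],
    [[0.612,-0.271,0.209],[-0.016,0.093,-0.107],1],
    [[0.612,-0.271,0.209],[-0.016,0.093,-0.107],1],
    [[0.612,-0.271,0.209],[-0.016,0.093,-0.107],1],
  ],
)

```text
clock: 32.7
eef_pos: [630.8, 246.3, 202.2]
eef_rot: [3.139, 0.001, 1.839]
wrist_force: [0.5, -0.4, 0.3]
finger_gap: 24.0
finger_force: 0.0
```

```bash
python3 -c "
from h import *
s=manip.read_state();print(s['eef_pos'],s['eef_rot'],s['finger_gap'])
i=viewer.camera_info('wrist');w=viewer.camera('wrist');cv2.imwrite('pics/w12.png',w)
print('exp',proj('wrist',(614,304,120),i))
h=cv2.cvtColor(w,cv2.COLOR_BGR2HSV);m=cv2.inRange(h,(0,0,190),(180,40,255))
for c in cv2.findContours(m,0,2)[0]:
    if cv2.contourArea(c)>60: print(cv2.boundingRect(c),cv2.contourArea(c))
move_tilt((630,246,108),1.84,0)"
```

```text
[630.80905519 246.32738826 202.21396523] [3.13932102e+00 5.49891457e-04 1.83864921e+00] 23.97452906522375
exp [316.9 140.2]
(465, 330, 78, 47) 3138.0
(459, 272, 92, 25) 1250.0
(454, 249, 101, 30) 404.5
(364, 246, 39, 20) 342.0
(299, 227, 37, 35) 456.0
(589, 220, 19, 21) 132.5
(569, 219, 71, 57) 1249.5
(168, 203, 77, 62) 2918.0
(364, 0, 34, 5) 89.0
shift [-0.    -0.004  0.376] turn [ 0.001  0.    -0.   ]
```

apply_moves(
  moves=[
    [[0,0,0.15],[0,0,0],1],
    [[0,0,0.3],[0,0,0],1],
    [[0,0,0.376],[0,0,0],1],
    [[0,0,0.376],[0,0,0],1],
    [[0,0,0.376],[0,0,0],1],
  ],
)

```text
clock: 33.17
eef_pos: [630.6, 246.2, 107.4]
eef_rot: [3.141, 0.001, 1.839]
wrist_force: [0.4, 0.6, 1.3]
finger_gap: 0.5
finger_force: 0.0
```

apply_moves(
  moves=[
    [[0.04,0,0],[0,0,0],1],
    [[0.08,0,0],[0,0,0],1],
    [[0.12,0,0],[0,0,0],1],
    [[0.16,0,0],[0,0,0],1],
    [[0.2,0,0],[0,0,0],1],
    [[0.24,0,0],[0,0,0],1],
    [[0.28,0,0],[0,0,0],1],
    [[0.3,0,0],[0,0,0],1],
    [[0.32,0,0],[0,0,0],1],
    [[0.335,0,0],[0,0,0],1],
    [[0.335,0,0],[0,0,0],1],
    [[0.335,0,0],[0,0,0],1],
  ],
)

```text
clock: 34.17
eef_pos: [608.3, 327.3, 107.3]
eef_rot: [3.141, 0.001, 1.839]
wrist_force: [0.4, -2.6, 5.0]
finger_gap: 0.5
finger_force: 2.5
```

```bash
python3 mom.py; python3 -c "
from h import *
b=viewer.camera('side');a=cv2.imread('pics/side0.png')
for t in(0,.3,.6,.7,.9):
    P=np.array([614,304,55])+65*(np.sin(t)*np.array([-.266,.964,0])+np.cos(t)*np.array([0,0,1.])); print(t,proj('side',P))
h=cv2.cvtColor(b,cv2.COLOR_BGR2HSV)[240:290,215:265];m=cv2.inRange(h,(0,0,190),(180,40,255))
for c in cv2.findContours(m,0,2)[0]:
    if cv2.contourArea(c)>8: x,y,w,q=cv2.boundingRect(c); print(x+215+w/2,y+240+q/2,w,q)
"
```

```text
34.4667 [608.4 327.  107.3] [3.141 0.    1.839] 0.5 [-0.435 -2.195  5.044 -0.405 -0.029  0.028] [0.503 0.553 0.61  0.054 0.045 0.025]
0 [244.4 258.5]
0.3 [241.6 265.2]
0.6 [239.2 273.3]
0.7 [238.6 276.1]
0.9 [237.6 281.8]
231.5 273.0 19 22
255.5 248.0 15 6
```

```bash
python3 -c "
from h import *
b=viewer.camera('side');a=cv2.imread('pics/side0.png')
for im in(a,b):
    h=cv2.cvtColor(im,cv2.COLOR_BGR2HSV)[250:300,215:265]
    for r in h: print(''.join('w' if s<35 and v>185 else 'g' if s<60 and v>90 else 'd' if v<60 else '.' for _,s,v in r.astype(int)))
    print()
"
```

```text
.................................ggggggggwwwwwwwww
...................................ggggggggwwwwwww
.....................................ggggggggwwwww
.......................................ggggggggwww
...........................wwwwww........ggggggggw
...........................wwwwwwg.........ggggggg
..........................wwwwwwgg...........ggggg
..........................wwwwwwgg.............ggg
..........................wwwwwwgg...............g
..........................wwwwwggg................
..........................ggwwwggg................
..........................ggggggg.................
..............wg..........ggggggg.................
.............wwwwwwwwg.....ggggg..................
............gwwwwwwwwwwwwwgggggg..................
............wwwwwwwwwwwwwwwggg....................
...........gwwwwwwwwwwwwwwwwgg.g..................
...........wwwwwwwwwwwwwwwwwgg.g..................
..........wwwwwwwwwwwwwwwwwggg.g..................
..........wwwwwwwwwwwwwwwwgg.gg...................
.........wwwwwwwwwwwwwwwwwgg.gg...................
........gwwwwwwwwwwwwwwwwgg..
[... 3300 characters left out ...]
g.....gggggggg.......ggg.............
........g........................gggg.............
........g.........................gg..............
.......gg.........................gg..............
.......gg.........................g...............
......ggg.........................g...............
......gggg........................d...............
.....ggggg.......................d................
.....ggggg.......................d................
g...ggggggg.......................................
w...gggggg......................d.................
ww.gggggggg.....................d.................
ww.ggggggg...................d.d..................
wwgggggggg.....................d..................
```

The roller is at side (236,281), which fits the lever fully over at about 0.9 rad, so it has clicked. Back off the way I came, then rise.

apply_moves(
  moves=[
    [[-0.04,0,0],[0,0,0],1],
    [[-0.08,0,0],[0,0,0],1],
    [[-0.12,0,0],[0,0,0],1],
    [[-0.16,0,0],[0,0,0],1],
    [[-0.22,0,0],[0,0,0],1],
    [[-0.28,0,0],[0,0,0],1],
    [[-0.34,0,0],[0,0,0],1],
    [[-0.34,0,-0.2],[0,0,0],1],
    [[-0.34,0,-0.4],[0,0,0],1],
    [[-0.34,0.3,-0.6],[0,0,0],1],
    [[-0.34,0.4,-0.6],[0,0,0],1],
    [[-0.34,0.4,-0.6],[0,0,0],1],
  ],
)

```text
clock: 35.57
eef_pos: [710.7, 265.7, 248.9]
eef_rot: [3.138, 0.0, 1.838]
wrist_force: [1.0, -0.5, 0.2]
finger_gap: 0.9
finger_force: 0.0
```

```bash
python3 -c "
from h import *
s=manip.read_state();print(s['clock'],s['eef_pos'],s['wrist_force'])"
```

```text
35.5667 [710.68970677 265.74759728 248.90268063] [ 1.02150455 -0.45247285  0.22934519]
```

```bash
python3 chk.py; python3 -c "
from h import *
b=viewer.camera('side');a=cv2.imread('pics/side0.png').astype(int)
print('lever diff',np.abs(a[252:283,240:250]-b[252:283,240:250]).mean(), 'valve diff',np.abs(a[145:172,350:375]-b[145:172,350:375]).mean())
h=cv2.cvtColor(b,cv2.COLOR_BGR2HSV)[250:280,215:265]
for r in h: print(''.join('w' if s<35 and v>185 else 'g' if s<60 and v>90 else 'd' if v<60 else '.' for _,s,v in r.astype(int)))
"
```

```text
(676, -70) 180 [[313, 152], [305, 161], [292, 157], [292, 154], [301, 147]] exp [[314.0, 150.1], [300.1, 145.9], [291.7, 153.7], [305.8, 158.0]]
(676, -70) 180 [[331, 136], [310, 135]] exp [[314.0, 150.1], [300.1, 145.9], [291.7, 153.7], [305.8, 158.0]]
(676, -70) 34 [[313, 192], [307, 199], [295, 195]] exp [[314.9, 191.9], [301.9, 187.5], [294.0, 195.7], [307.3, 200.3]]
(676, -70) 34 [[278, 176], [281, 178], [281, 181], [274, 187], [274, 176]] exp [[314.9, 191.9], [301.9, 187.5], [294.0, 195.7], [307.3, 200.3]]
(686, 70) 180 [[268, 173], [281, 178], [281, 181], [272, 189], [259, 184], [259, 180]] exp [[284.5, 174.5], [270.0, 169.8], [260.2, 178.7], [275.0, 183.7]]
(686, 70) 34 [[284, 219], [276, 228], [264, 223]] exp [[287.5, 217.5], [274.0, 212.5], [265.0, 221.8], [278.7, 227.0]]
lever diff 17.247311827956988 valve diff 11.458271604938272
.................................gggggggwwwwwwwwww
...................................gggggggwwwwwwww
.....................................ggggggggwwwww
.......................................ggggggggwww
............................ggg..........gg
[... 582 characters left out ...]
gggggggggggggwwgg.g..................
...........gggggggggggggggwwgggg..................
..........ggggggggggggggggwggggg..................
..........gggggggggggggggggggggg..................
.........gggggggggggggggggg.gggg..................
.........gggggggggggggggwgg..ggg..................
........ggggggggggggggggggggggg...................
........gggggggggggggggggg.gggggg.................
.......gggggggggggggggggg.ggggggg.................
.......ggggggggggggggggg..gwwgggg.................
......ggggggggggggggggggg.ggggggg.................
.......ggggggggggggggggg..ggggggggg...............
.............ggggggggggg.ggggggggggggggg..........
...................gggg..ggggggggggggggg..........
```

```bash
python3 -c "
from h import *
b=viewer.camera('side');a=cv2.imread('pics/side0.png')
def k(im):
    ys,xs=np.where(im[145:172,350:378].max(2)<50); return len(xs),xs.mean(),ys.mean()
ka,kb=k(a),k(b); print(ka,kb)
if abs(ka[1]-kb[1])<1 and abs(ka[2]-kb[2])<1: print(manip.sign_off())
"
```

```text
(86, np.float64(14.05813953488372), np.float64(13.813953488372093)) (77, np.float64(14.480519480519481), np.float64(12.909090909090908))
the job is handed in; nothing more can be done
None
```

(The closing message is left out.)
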